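# Stow a ceramic backing tile in the latched bay of a sloping cabinet

## Task

Take the white ceramic backing tile out of its aluminium stand and put it away lengthwise in the empty bay of the blue sloping cabinet, the bay with the yellow marker. Slide it in past the sprung latch and push it gently fully home, until the latch snaps shut over its end. Leave the two tiles that are already stowed and the other things on the table where they are.

Things in the scene. Friction and masses are not known exactly. Their poses are not given: they have to be found in the camera images.
- tile_center (a point): Centre of the loose white ceramic tile, a slab 42 x 95 x 8 mm, 60 g; y axis along the 95 mm length, x along the width, z through the thickness; either end and face may go first. It starts standing on end, loosely, in the 10 mm groove of a fixed aluminium stand (66 x 60 mm, 32 mm high), its lower end 6 mm and its top 101 mm above the table.
- bay_mouth (a point): Centre of the empty bay's mouth in the cabinet's flat sloping face, beside the yellow marker (26 x 14 mm, on its near side). z: out of the bay, square to the face, leaning 35 degrees from vertical to the robot's side; y: along the cabinet, across the tile's thickness; x: up the slope, across its width. Mouth 47 mm (x) by 14 mm (y), edges rounded 6 mm; bay 92 mm deep; bays 55 mm apart in y.
- bay_home (a point): Where the tile's centre lies when fully home, resting on the bay's near wall: 44.5 mm below the mouth and 2.5 mm to its -x side; axes as bay_mouth. The tile's end then stands 3 mm proud of the face, so fingers gripping it meet the face before it is home.
- push_point (a point): Where to push the tile's end home, clear of the latch: 3 mm above the face and 7 mm to the -x side of the mouth's centre (axes as bay_mouth). With the latch closed, the space above the mouth is free only for x < +8 mm of the mouth's centre. Pushing a tile past or under the latch takes 5 to 15 N; its friction holds a tile that is let go half-way.
- stowed_a_center (a point): Centre of a like tile already stowed and latched in another bay. Leave alone.
- stowed_b_center (a point): Centre of the other like tile already stowed and latched. Leave alone.
- latch_0 (a joint): Sprung snap latch (steel arm 10 mm wide, red thumb tab) of the left bay seen from the robot. In bay_mouth axes it hinges at x +28, z +43 mm; nose at x +10, z +8 mm; lugs and tab reach 58 mm above the face at x > +22 mm. Value in rad: 0 = closed, nose over the mouth; 0.1 to 0.4 while a tile holds it aside; its spring (a few N at the nose) snaps it back to 0.
- latch_1 (a joint): Sprung snap latch (steel arm 10 mm wide, red thumb tab) of the middle bay seen from the robot. In bay_mouth axes it hinges at x +28, z +43 mm; nose at x +10, z +8 mm; lugs and tab reach 58 mm above the face at x > +22 mm. Value in rad: 0 = closed, nose over the mouth; 0.1 to 0.4 while a tile holds it aside; its spring (a few N at the nose) snaps it back to 0.
- latch_2 (a joint): Sprung snap latch (steel arm 10 mm wide, red thumb tab) of the right bay seen from the robot. In bay_mouth axes it hinges at x +28, z +43 mm; nose at x +10, z +8 mm; lugs and tab reach 58 mm above the face at x > +22 mm. Value in rad: 0 = closed, nose over the mouth; 0.1 to 0.4 while a tile holds it aside; its spring (a few N at the nose) snaps it back to 0.
- cabinet: Fixed cabinet with a blue sloping block of three bays in a grey base (150 x 206 mm), highest at about 140 mm (latches to 190 mm). Origin: centre of its underside; z up, x away from the robot (the sloping face looks to -x and up).
- bracket: Bystander: welded bracket, 62 x 105 x 52 mm, origin under its centre.
- tin: Bystander: black paste tin, 56 mm across, 62 mm high, origin under its centre.
- weight: Bystander: turned steel weight, 33 mm across, 72 mm high, origin under its centre.
- tile: The loose tile itself; origin at the middle of one of its two large faces.
There are look-alikes about, which are no part of the job. What is shaped like the tile but brown, orange or red is not meant.

How it is judged (in metres and radians):
On the way:
1. the tile has been led into the mouth of the marked bay (x of tile_center in the frame of bay_home between -0.012 and 0.012 m and y of tile_center in the frame of bay_home between -0.007 and 0.007 m and z of tile_center in the frame of bay_home between -0.01 and 0.075 m and angle between the y axis of tile_center and the z axis of bay_home, either way round below 0.12 rad), for 0.2 s.
At the end, for the whole second after the job is handed in: The tile lies at rest in the marked bay, within 4 mm of fully home along the bay, 6 mm sideways and 6 to 9 mm across its width, its length along the bay within 0.12 rad; all three latches are closed (below 0.06 rad) (x of tile_center in the frame of bay_home between -0.006 and 0.009 m and y of tile_center in the frame of bay_home between -0.006 and 0.006 m and z of tile_center in the frame of bay_home between -0.004 and 0.004 m and angle between the y axis of tile_center and the z axis of bay_home, either way round below 0.12 rad and value of joint each of latch_0, latch_1, latch_2 below 0.06 rad and linear speed of tile below 0.01 m/s); the robot touches nothing.
It fails at once if a tile that was already stowed is shifted by more than 12 mm (distance of any of stowed_a_center, stowed_b_center from where it was at the start of the episode above 0.012 m).
It fails at once if a bystander is shifted by more than 30 mm (distance of any of bracket, tin, weight from where it was at the start of the episode above 0.03 m).
It fails at once if the tile is rammed against the cabinet with more than 120 N (contact force between tile and cabinet above 120 N).
It also fails if it takes over 40 s, if anything falls off the work surface, if the arm or the gripper's body presses on something with over 40 N, if the wrist force passes 120 N, or if a joint passes its speed limit or range.

## Robot

A 6-joint arm with a two-finger parallel gripper is mounted at the origin on a cart in front of the work surface, level with it; the furniture and walls round the work are solid. World frame = base frame: x ahead of the robot, y to its left, z up, the work surface at z = 0. Lengths are in m, angles in degrees, forces in N, time in s.
With the tool pointing down it reaches from about 0.25 to 0.725 m from the base axis. Payload 9.7 kg.
Tool frame: the origin (TCP) lies midway between the tips of the shut fingers; the grasp point (between the pads) lies 19 mm behind it (bot.hold_point_z is the distance from the TCP to the grasp point, in m); z points along the fingers, y is the line along which they close (so a half turn about z gives the same grasp; the last joint's range is limited). The gripper opens to 85 mm and grips with 20 to 120 N. Pads are 22 mm wide; open, the fingers measure 114 mm over their backs; the gripper's body (76 mm by 85 mm) begins 54 mm behind the grasp point. The pads swing forward as they close: fully open they stand 13 mm farther back than shut.
Start: joints at [73.912, 4.979, 10.078, 95.1, 0, 90], TCP at [0.152, 0.528, 0.231] pointing down, gripper open.
Joint ranges: [-179.16, 179.16], [-48.56, 103.87], [-65.8, 70.77], [-126.05, 130.52], [-82.76, 87.17], [-180, 180]. Speed limits (degrees/s): [127.2, 127.2, 147.25, 180, 180, 180].

## Interface

Orientations are given as [roll, pitch, yaw] about the fixed x, y, z axes, in that order (R = Rz(yaw) Ry(pitch) Rx(roll)).
In Python, from workcell import bot gives the robot as it stands.
- The arm moves only by the tool play_rows, never from a script. Its argument "steps" is a list that holds one entry, the list of rows, each a list of 4 numbers: the shift along the tool's x, y, z in m, then the turn about the tool's z in rad. In form: [[[tx, ty, tz, yaw], ...]]. A call has exactly 5 rows; each row shifts and turns the commanded pose from where the row before left it, along the tool's axes as they then stand; what a row does not reach is not made up. A row lasts 1/12 s, in which the tool goes at most 41.7 mm and 7.16 degrees, less where a joint would pass 70% of its speed; a pose out of reach is approached as far as the arm can. A call is refused whole if a number of a shift passes 0.0417 or a number of a turn 0.125, either way. A call with a gripper value outside its range is refused whole. "gripper" is the finger opening in m, from 0 to 0.0854, set as the call begins (left out, the last holds). The fingers move at their own pace and stop on an object; "squeeze" is the grip in N (left out, the last holds). Time passes only in rows, so rows that do not move let the fingers close, or fill a call up. It gives the time, the measured TCP pose, the force, the opening and the grip force at its end, in the units of the state.
- bot.get_obs(): the state, without advancing time (a new reading comes with each control period).
- bot.camera(name): name is "scene" or "top" or "wrist"; returns a dict with "img" (480x640x3 uint8, blue, green, red), "vfov" (degrees; the focal length in pixels is half the picture's height over the tangent of half this angle, whatever the lens; pixels are square), "cx", "cy" (the principal point, pixels), "xyz" and "attitude" of the camera in the world. Camera axes: x right, y down, z forward; pixel columns grow to the right and rows downward; lengths in m; the calibration is good to about 2 mm. A picture is of the moment at which its call begins. There is no depth.
- bot.job_done(): hands the job in; it is judged then, once.
The state is a dict: "time": time; "q": joint angles; "qd": joint speeds; "joint_efforts": joint torques, N m; "ee_pos": TCP position; "tcp_rot": TCP orientation; "wrist_force": force on the tool from outside, world axes, zero at the start; "torque": the same for the moment, N m; "opening": finger opening in m; "grasp_force": force on a finger pad.
Only numpy, scipy, OpenCV 4.12 (cv2) and the standard library are available. Lean on these libraries where they do the work, as an engineer would, in place of code of your own. Each camera call takes 0.05 s, during which the arm holds its last target. There are 200 camera calls.

## Working session

There is one attempt and no reset: what is moved stays moved. The work goes in short steps, Python scripts to look and compute and a tool call to move; the robot and the scene stay as the last step left them, time stands still between calls to the robot, and variables do not carry over. Pictures are saved under pics/ and viewed, at most 10 in all, crops included, and the job is handed in when it is done.

Besides the shell and the picture viewer there is one more tool, called after ">>>" as name([rows], argument=value, ...), one row to a line, values as JSON. play_rows: Moves the arm, as the interface text tells. Its arguments: {"type":"object","properties":{"steps":{"type":"array","items":{"type":"array","items":{"type":"array","items":{"type":"number"}}}},"gripper":{"type":"number"},"squeeze":{"type":"number"}},"required":["steps"]}

```bash
mkdir -p pics
cat > h.py <<'E'
import numpy as np,cv2
from scipy.spatial.transform import Rotation as R
from workcell import bot
def cam(n,save=None):
    c=bot.camera(n)
    if save: cv2.imwrite('pics/'+save,c['img'])
    return c
def rot(a): return R.from_euler('xyz',a,degrees=True).as_matrix()
def K(c): return 240/np.tan(np.radians(c['vfov'])/2)
def ray(c,u,v):
    d=rot(c['attitude'])@np.array([(u-c['cx'])/K(c),(v-c['cy'])/K(c),1.]); return np.array(c['xyz']),d/np.linalg.norm(d)
def plane(c,u,v,z):
    o,d=ray(c,u,v); return o+d*(z-o[2])/d[2]
def tri(c1,p1,c2,p2):
    A=[];b=[]
    for c,p in((c1,p1),(c2,p2)):
        o,d=ray(c,*p);M=np.eye(3)-np.outer(d,d);A.append(M);b.append(M@o)
    x=np.linalg.lstsq(np.vstack(A),np.hstack(b),rcond=None)[0]
    return x,[np.linalg.norm(M@x-q) for M,q in zip(A,b)]
def proj(c,p):
    q=rot(c['attitude']).T@(np.array(p)-c['xyz']); return q[0]/q[2]*K(c)+c['cx'],q[1]/q[2]*K(c)+c['cy']
E
python3 - <<'E'
from h import *
for n in('scene','top'):
    c=cam(n,n+'0.png'); print(n,{k:np.round(v,4).tolist() for k,v in c.items() if k!='img'})
print(bot.get_obs())
E
```

```text
scene {'vfov': 45.4961, 'cx': 318.2668, 'cy': 238.3572, 'xyz': [0.1104, -0.8653, 0.7144], 'attitude': [-120.2774, -0.1645, -27.0258]}
top {'vfov': 47.431, 'cx': 320.4747, 'cy': 244.3496, 'xyz': [0.432, 0.0333, 1.2768], 'attitude': [-175.1604, 0.3584, -89.6493]}
{'time': 0.1, 'q': array([7.39094559e+01, 5.00869825e+00, 1.00380053e+01, 9.51004220e+01,
       7.65870956e-04, 9.00022142e+01]), 'qd': array([ 0.04179272,  0.01613691,  0.17459981, -0.12845153,  0.06347723,
        0.00341476]), 'joint_efforts': array([ 1.00356472e-03, -5.21557868e+01,  4.65655804e+01,  1.60823559e-02,
        1.19662855e-04,  1.61470632e-05]), 'ee_pos': array([0.15237196, 0.52824598, 0.23063793]), 'tcp_rot': array([-1.79928885e+02, -7.63122063e-04,  1.63907241e+02]), 'wrist_force': array([-0.08538222,  0.54332163, -0.16794155]), 'torque': array([-0.0348565 ,  0.00354401, -0.00889501]), 'grasp_force': 0.0, 'opening': 0.08519149255314191}
```

View pics/scene0.png

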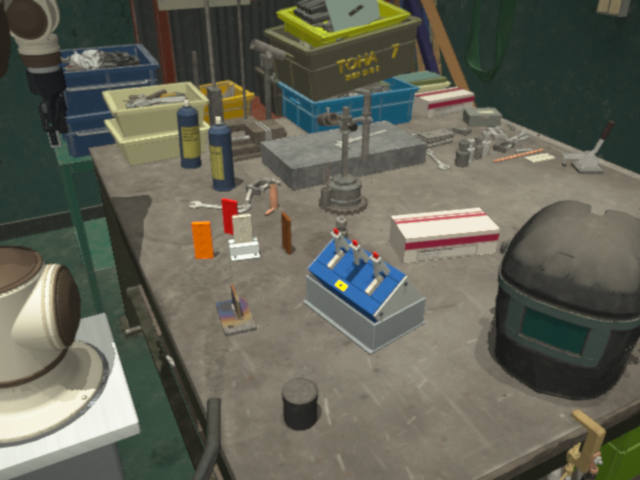

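View pics/top0.png

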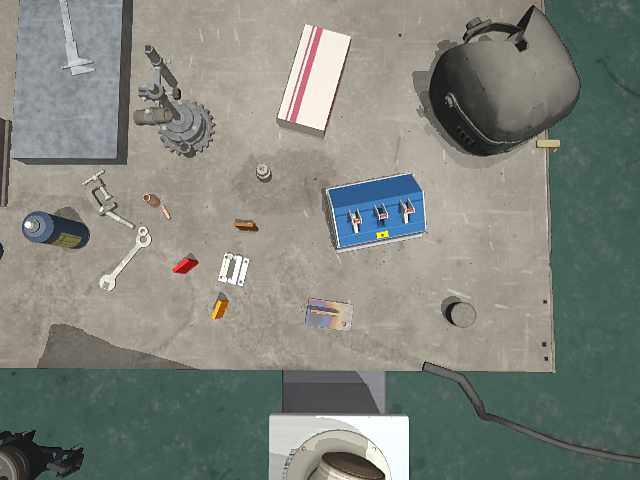

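The scene picture shows the white tile at about (242,228) in its stand at (244,248). The top picture puts the stand at (235,268) and the cabinet at (375,213), with the yellow marker at (382,235). Things that could be taken for the tile (top pixels): red slab (185,265), orange (220,307) and brown (246,225). I choose the white one in the aluminium stand at (235,268), and will check it in a crop.

Run:
```python
from h import *
s=cv2.imread('pics/scene0.png');t=cv2.imread('pics/top0.png')
f=lambda i,x,y,w,h,k:cv2.resize(i[y:y+h,x:x+w],None,fx=k,fy=k,interpolation=cv2.INTER_CUBIC)
a=f(t,205,238,60,60,6.5)[:390,:390];b=f(t,315,165,120,90,3.25)
c=f(s,205,200,80,70,4.875);d=f(s,295,215,140,140,2.79)
top=np.zeros((600,800,3),np.uint8)
a=cv2.resize(a,(300,300));top[:300,:300]=a
b=cv2.resize(b,(400,300));top[:300,400:]=b
c=cv2.resize(c,(343,300));top[300:,:343]=c
d=cv2.resize(d,(300,300));top[300:,400:700]=d
cv2.imwrite('pics/crop1.png',top)
```

```text
(no output)
```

View pics/crop1.png

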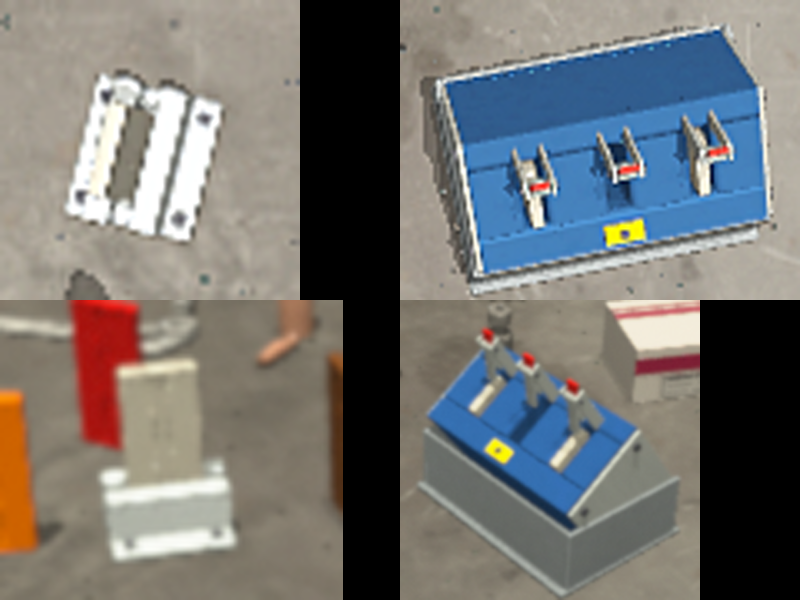

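The crop confirms two points. The loose white tile stands in the groove on the left of the stand at top ≈(226,268). The marked empty bay is the middle one: its latch is at ≈(381,213) and both neighbouring bays hold white tiles.

Run:
```python
from h import *
T=bot.camera('top');S=bot.camera('scene')
P=lambda n,v:print(n,np.round(np.array(v)*1000,1))
for x,y in((103,75),(222,105),(188,240),(68,212)): P('stand',plane(T,205+x/5,238+y/5,.004))
for n,x,y in(('tile top far',122,95),('tile near',92,195),('mid',107,148)): P(n,plane(T,205+x/5,238+y/5,.101))
for x,y in((118,370),(197,362)): P('tile scene',plane(S,205+x/4.29,200+(y-300)/4.29,.101))
# brown/red/orange base
for n,u,v in(('brown',246,225),('red',185,265),('or',220,307)): P(n,plane(T,u,v,.095))
# marker
for c,n in((T,'T'),(S,'S')):
    h=cv2.cvtColor(c['img'],cv2.COLOR_BGR2HSV);m=cv2.inRange(h,(22,150,130),(35,255,255))
    r=(slice(220,245),slice(365,400)) if n=='T' else (slice(275,298),slice(325,355))
    k=np.zeros_like(m);k[r]=m[r];M=cv2.moments(k,True);p=(M['m10']/M['m00'],M['m01']/M['m00']);print(n,p,M['m00'])
    if n=='T':pt=p
    else: P('marker',tri(T,pt,S,p)[0]);print(tri(T,pt,S,p)[1])
# cabinet top ridge corners in top crop scale 3.333
for x,y in((437,82),(730,27),(765,220),(470,290),(478,272)): print((315+(x-400)/3.333,165+y/3.333))
# latch red tabs
g=lambda c,r:[tuple(np.round(q,1)) for q in cv2.connectedComponentsWithStats(((cv2.inRange(cv2.cvtColor(c['img'],cv2.COLOR_BGR2HSV),(0,150,120),(8,255,255))>0)&r).astype(np.uint8))[3][1:]]
def box(x,y,X,Y):
    b=np.zeros((480,640),bool);b[y:Y,x:X]=1;return b
a=g(T,box(345,195,420,235));b=g(S,box(320,220,390,270));a.sort();b.sort();print(a,b)
for p,q in zip(a,b): P('tab',tri(T,p,S,q)[0]);print(tri(T,p,S,q)[1])
```

```text
stand [518.2 263.6   4. ]
stand [504.4 207.6   4. ]
stand [441.5 222.4   4. ]
stand [454.1 278.6   4. ]
tile top far [503.  237.6 101. ]
tile near [459.8 249.7 101. ]
mid [480.1 243.6 101. ]
tile scene [460.4 246.2 101. ]
tile scene [501.1 235.8 101. ]
brown [573.4 203.9  95. ]
red [485.4 334.7  95. ]
or [395.4 256.8  95. ]
T (381.9423076923077, 234.03846153846155) 52.0
S (340.9850746268657, 285.3731343283582) 67.0
marker [555.3 -92.4  91.6]
[np.float64(0.00030528067499601476), np.float64(0.0003052806749960696)]
(326.1011101110111, 189.6024602460246)
(414.009900990099, 173.1008100810081)
(424.5109510951095, 231.006600660066)
(336.002100210021, 252.008700870087)
(338.4023402340234, 246.6081608160816)
[(np.float64(356.5), np.float64(220.5)), (np.float64(383.6), np.float64(215.2)), (np.float64(410.0), np.float64(210.0))] [(np.float64(335.8), np.float64(230.5)), (np.float64(354.8), np.float64(242.3)), (np.float64(375.1), np.float64(254.5))]
tab [574.4 -32.2 175.5]
[np.float64(0.00029221326780024345), np.float64(0.0002922132678002044)]
tab [585.1 -87.  175.5]
[np.float64(0.00020241349191098726), np.float64(0.0002024134919113213)]
tab [ 595.9 -140.5  175.8]
[np.float64(0.00033081031418303783), np.float64(0.0003308103141833133)]
```

The tabs lie 55 mm apart and all at the same height, so the geometry agrees with the description. The cabinet's yaw is about +11°, and the tile is at about (481,242) mm with its width axis at about −14°.

The tool cannot tilt. My plan is to grip the tile near its far top corner, pivot it 35° in the light grip against the cabinet's left wall, then turn it and insert it. First I go above the tile.

>>> play_rows([
  [[-0.027,-0.0122,0.0033,-0.035],[-0.027,-0.0122,0.0033,0],[-0.027,-0.0122,0.0033,0],[-0.027,-0.0122,0.0033,0],[-0.027,-0.0122,0.0033,0]],
], gripper=0.04, squeeze=20)

```text
time: 0.62
ee_pos: [0.2686, 0.4346, 0.2145]
tcp_rot: [-180.0, -0.0, 165.9]
wrist_force: [0.1, 0.5, 0.8]
opening: 0.0397
grasp_force: 0.0
```

>>> play_rows([
  [[-0.027,-0.0122,0.0033,0],[-0.027,-0.0122,0.0033,0],[-0.027,-0.0122,0.0033,0],[-0.027,-0.0122,0.0033,0],[-0.027,-0.0122,0.0033,0]],
])

```text
time: 1.03
ee_pos: [0.3849, 0.3425, 0.1981]
tcp_rot: [-180.0, -0.0, 165.9]
wrist_force: [-0.4, 0.6, -0.4]
opening: 0.0401
grasp_force: 0.0
```

>>> play_rows([
  [[-0.027,-0.0122,0.0033,0],[-0.027,-0.0122,0.0033,0],[-0.027,-0.0122,0.0033,0],[-0.027,-0.0122,0.0033,0],[-0.027,-0.0122,0.0033,0]],
])

```text
time: 1.45
ee_pos: [0.501, 0.2504, 0.1815]
tcp_rot: [-180.0, -0.0, 165.9]
wrist_force: [-0.5, 0.3, -0.7]
opening: 0.0401
grasp_force: 0.0
```

Run:
```python
from h import *
c=cam('wrist','w1.png');o=bot.get_obs()
print({k:np.round(v,4).tolist() for k,v in c.items() if k!='img'},o['ee_pos'],o['tcp_rot'],o['q'],o['time'],o['opening'])
for z in(.101,): 
  for p in((.5012,.2372,z),(.4604,.2474,z)): print(proj(c,p))
```

```text
{'vfov': 64.6816, 'cx': 312.8619, 'cy': 239.9988, 'xyz': [0.4334, 0.2673, 0.3248], 'attitude': [164.1248, 0.0558, 75.8762]} [0.50395598 0.24768411 0.18022944] [-1.79903639e+02  4.34883404e-02  1.65784971e+02] [26.22471718  5.82818888  5.33141035 89.53262746 -0.10154788 40.43980882] 1.5 0.04036704588481259
(np.float64(292.81460177805246), np.float64(254.6477295511951))
(np.float64(291.67511085064297), np.float64(186.8827467163651))
```

View pics/w1.png

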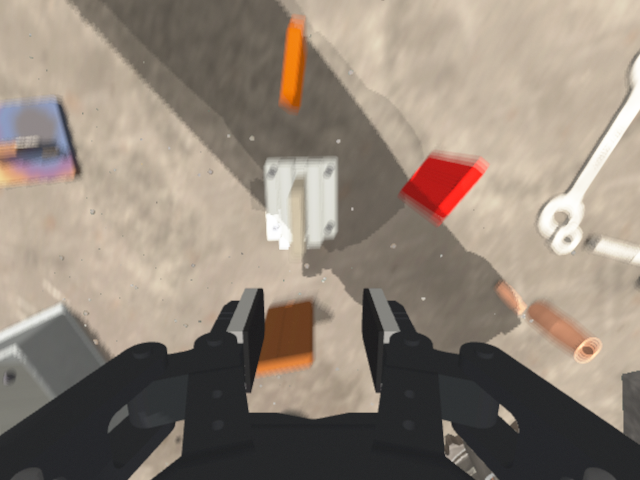

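The wrist picture was taken while moving, so it is blurred. It shows the tile's top edge at column ≈297, rows 182–262, in the stand, with brown (287,335), red (445,187) and orange (292,62) as the look-alikes. I'll measure the strip in a still frame.

Run:
```python
from h import *
c=cam('wrist');o=bot.get_obs()
i=c['img'][165:285,255:350]
cv2.imwrite('pics/w2.png',cv2.resize(i,None,fx=5,fy=5,interpolation=cv2.INTER_CUBIC))
print(o['ee_pos'],o['tcp_rot'])
for p in((.5012,.2372,.101),(.4604,.2474,.101)): print(proj(c,p))
```

```text
[0.50219777 0.24906889 0.18044583] [-1.79917795e+02 -3.30570826e-02  1.65714031e+02]
(np.float64(295.996639686789), np.float64(249.74300563191574))
(np.float64(294.84669515486434), np.float64(181.06987750653641))
```

View pics/w2.png

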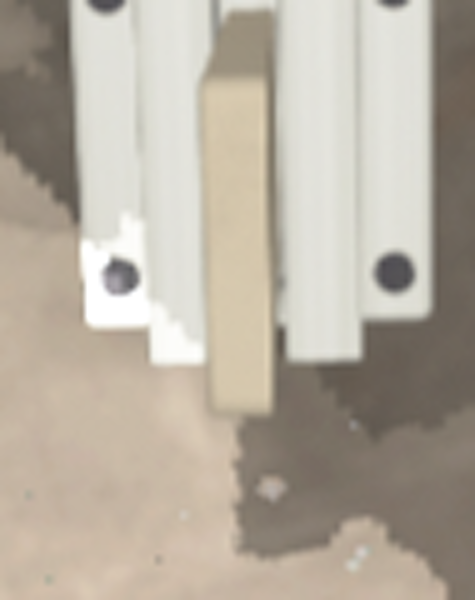

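The still crop shows the tile's top end as a cream strip, corners about (295.6–308.6, 181) and (296.6–309.8, 247), standing upright in the groove.

Run:
```python
from h import *
c=cam('wrist');o=bot.get_obs()
A=plane(c,302.1,181,.101);B=plane(c,303.2,247.4,.101);m=(A+B)/2
print(A,B,m,np.linalg.norm(A-B),np.degrees(np.arctan2(*(B-A)[[1,0]])))
g=m+(B-A)/np.linalg.norm(B-A)*.010
Rt=rot(o['tcp_rot']);d=g-o['ee_pos'];print('to grasp',g,Rt.T@d,o['ee_pos'],o['tcp_rot'])
```

```text
[0.45957064 0.25296522 0.101     ] [0.49901518 0.2432682  0.101     ] [0.47929291 0.24811671 0.101     ] 0.04061901352911424 -13.81165237150459
to grasp [0.48900377 0.2457294  0.101     ] [ 0.01039231 -0.00717925  0.07989224] [0.50094991 0.25018564 0.1808733 ] [-1.79942147e+02 -6.39824014e-02  1.65748884e+02]
```

>>> play_rows([
  [[0.0105,-0.006,0.02,0],[0,0,0.03,0],[0,0,0.03,0],[0,0,0.025,0],[0,0,0.008,0]],
])

```text
time: 2.02
ee_pos: [0.4859, 0.2482, 0.065]
tcp_rot: [-179.8, -0.2, 166.0]
wrist_force: [-0.2, 0.3, -0.5]
opening: 0.0398
grasp_force: 0.0
```

>>> play_rows([
  [[0,0,0,0],[0,0,0,0],[0,0,0,0],[0,0,0,0],[0,0,0,0]],
], gripper=0.0, squeeze=20)

```text
time: 2.43
ee_pos: [0.4886, 0.2478, 0.0705]
tcp_rot: [-179.9, 0.1, 165.9]
wrist_force: [-2.2, -5.8, 1.1]
opening: 0.008
grasp_force: 19.3
```

>>> play_rows([
  [[0,0,0,0],[0,0,0,0],[0,0,-0.01,0],[0,0,-0.02,0],[0,0,-0.02,0]],
])

```text
time: 2.85
ee_pos: [0.4884, 0.2482, 0.1204]
tcp_rot: [180.0, 0.0, 165.9]
wrist_force: [0.5, 0.7, -0.4]
opening: 0.0077
grasp_force: 20.4
```

Run:
```python
from h import *
c=cam('wrist','w3.png');o=bot.get_obs();print(o['ee_pos'],o['tcp_rot'],o['opening'],o['grasp_force'],c['xyz'])
T=cam('top');S=cam('scene')
# cabinet crop for left wall / mouth
i=c['img'];s=S['img'][205:365,215:435];t=T['img'][160:260,315:435]
im=np.zeros((600,800,3),np.uint8)
im[:300,:400]=cv2.resize(i,(400,300));im[:300,400:760]=cv2.resize(t,(360,300),interpolation=2);im[300:,:412]=cv2.resize(s,(412,300),interpolation=2)
cv2.imwrite('pics/c3.png',im)
```

```text
[0.49004607 0.24920064 0.1253961 ] [179.74375586   0.28924102 165.90966795] 0.00794194846370542 20.40789306163788 [0.42070486 0.26514082 0.26367813]
```

View pics/c3.png

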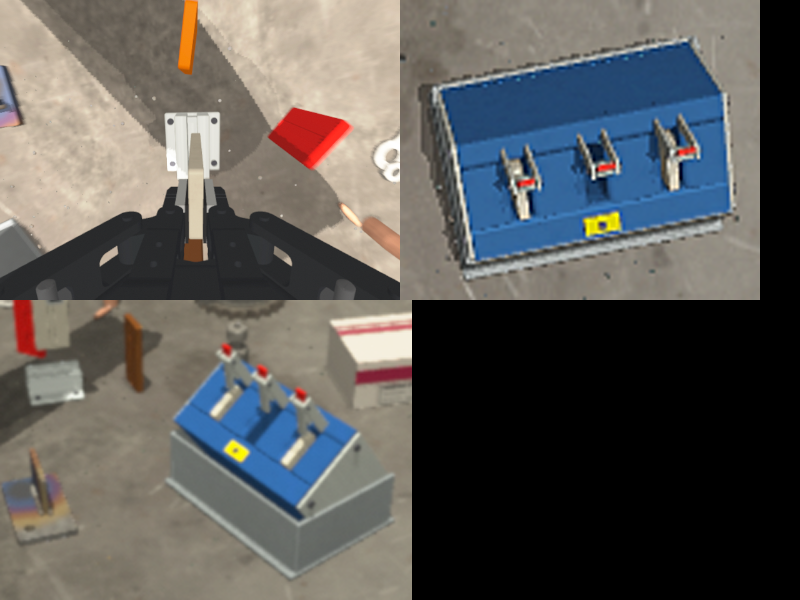

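The tile is held upright between the pads (opening 8 mm). The cabinet crop shows its vertical grey near wall below the sloping block, with base corners at scene ≈(305,301) and (370,352). I'll pivot the tile against that wall.

```bash
cat >> h.py <<'E'
yc=np.radians(11.2);c_=np.array([np.cos(yc),np.sin(yc),0]);d_=np.array([-np.sin(yc),np.cos(yc),0]);Z=np.array([0,0,1.])
a=np.radians(35);bx=np.cos(a)*c_+np.sin(a)*Z;bz=-np.sin(a)*c_+np.cos(a)*Z
def onface(c,u,v,q,h=0):
    o,d=ray(c,u,v);return o+d*(((q+h*bz)-o)@bz)/(d@bz)
cd=lambda p:np.round(1000*np.array([p@c_,p@d_,p[2]]),1)
E
python3 - <<'E'
from h import *
T=bot.camera('top');S=bot.camera('scene')
mk=np.array([.5553,-.0924,.0916])
print('mk',cd(mk))
for p in((304.7,301.1),(369.8,351.8)): print('base bottom S',cd(plane(S,*p,0)))
for p in((306.8,277.1),(375,322)):
  for z in(.05,.06,.07):print('base top S',z,cd(plane(S,*p,z)))
print('T corner',cd(plane(T,336,252,0.0)),cd(plane(T,424.5,231,.0)))
for p in((355.7,232.7),(405.7,222.7)): q=onface(T,*p,mk,.003);print('stowed near end',cd(q),'bx rel marker',1000*(q-mk)@bx)
# yellow in top: mouth dark
for u,v in((345,50),): pass
h=cv2.cvtColor(S['img'],cv2.COLOR_BGR2HSV)
# stowed tile near ends in scene: whitish pixels within cabinet
for (x,y,X,Y) in((320,250,345,275),(360,270,385,300)):
    m=np.zeros((480,640),np.uint8);m[y:Y,x:X]=((h[y:Y,x:X,1]<90)&(h[y:Y,x:X,2]>140));n,l,s,cc=cv2.connectedComponentsWithStats(m);k=1+np.argmax(s[1:,4]);vs,us=np.nonzero(l==k);j=vs.argmax();print(s[k],us[j],vs[j],cd(onface(S,us[j],vs[j],mk,.003)),1000*(onface(S,us[j],vs[j],mk,.003)-mk)@bx)
print(bot.get_obs()['ee_pos'])
E
```

```text
mk [ 526.8 -198.5   91.6]
base bottom S [516.3 -96.6   0. ]
base bottom S [ 516.8 -295.6    0. ]
base top S 0.05 [529.2 -87.4  50. ]
base top S 0.06 [520.3 -99.2  60. ]
base top S 0.07 [ 511.5 -111.    70. ]
base top S 0.05 [ 539.3 -281.8   50. ]
base top S 0.06 [ 530.2 -290.6   60. ]
base top S 0.07 [ 521.2 -299.5   70. ]
T corner [513.4 -96.1   0. ] [ 522.7 -309.5    0. ]
stowed near end [ 539.5 -142.1  104.2] bx rel marker 17.668641615407477
stowed near end [ 540.4 -252.2  104.8] bx rel marker 18.71626366614587
[327 250  16  18 113] 329 267 [ 537.7 -148.5  102.9] 15.397683227769189
[365 276  17  19 127] 371 294 [ 539.8 -266.4  104.4] 17.976921686945257
[0.48866488 0.24854029 0.11930661]
```

>>> play_rows([
  [[0,0,-0.03,-0.0885],[0,0,-0.02,-0.0885],[0,0,0,-0.0885],[0,0,0,-0.0885],[0,0,0,-0.0885]],
])

```text
time: 3.52
ee_pos: [0.4883, 0.2484, 0.1685]
tcp_rot: [-180.0, -0.0, -168.5]
wrist_force: [-0.4, 0.1, -1.8]
opening: 0.008
grasp_force: 20.4
```

>>> play_rows([
  [[0.012,-0.032,0,0],[0.012,-0.032,0,0],[0.012,-0.032,0,0],[0,-0.032,0,0],[0,-0.032,0,0]],
])

```text
time: 3.93
ee_pos: [0.4837, 0.0831, 0.1684]
tcp_rot: [180.0, -0.0, -168.7]
wrist_force: [0.4, -0.4, -0.0]
opening: 0.0077
grasp_force: 20.3
```

>>> play_rows([
  [[0,-0.032,0,0],[0,-0.032,0,0],[0,-0.032,0,0],[0,-0.032,0,0],[0,-0.032,0,0]],
])

```text
time: 4.35
ee_pos: [0.5154, -0.0741, 0.1682]
tcp_rot: [180.0, -0.0, -168.7]
wrist_force: [0.1, -0.2, -0.3]
opening: 0.0077
grasp_force: 20.3
```

>>> play_rows([
  [[0,-0.032,0,0],[0,-0.032,0,0],[0,0,0,0],[0,0,0,0],[0,0,0,0]],
])

```text
time: 4.77
ee_pos: [0.5278, -0.1351, 0.1681]
tcp_rot: [180.0, -0.1, -168.8]
wrist_force: [-0.1, -0.6, -0.1]
opening: 0.0081
grasp_force: 20.4
```

Run:
```python
from h import *
o=bot.get_obs();print(cd(o['ee_pos']),o['tcp_rot'],o['opening'],o['time'],o['q'])
```

```text
[ 491.5 -235.   168.1] [ 1.79954152e+02 -6.35418345e-02 -1.68760987e+02] 0.008064396275384494 4.7667 [-1.43639281e+01  3.49997538e+00  1.51142554e+00  8.80885651e+01
  1.38875612e-02 -2.56029255e+01]
```

>>> play_rows([
  [[0,0,0.03,0],[0,0,0.03,0],[0,0,0.01,0],[-0.004,0,0,0],[-0.004,0,0,0]],
])

```text
time: 5.18
ee_pos: [0.5361, -0.1329, 0.0995]
tcp_rot: [180.0, -0.0, -168.7]
wrist_force: [0.4, -0.2, -0.2]
opening: 0.0076
grasp_force: 20.4
```

>>> play_rows([
  [[-0.004,0,0,0],[-0.004,0,0,0],[-0.004,0,0,0],[-0.004,0,0,0],[0,0,0,0]],
])

```text
time: 5.6
ee_pos: [0.5522, -0.1307, 0.1007]
tcp_rot: [-179.9, 0.0, -168.7]
wrist_force: [-5.3, -1.1, 4.2]
opening: 0.0073
grasp_force: 22.0
```

>>> play_rows([
  [[-0.004,0,0,0],[-0.004,0,0,0],[-0.004,0,0,0],[0,0,0,0],[0,0,0,0]],
])

```text
time: 6.02
ee_pos: [0.5638, -0.1284, 0.1001]
tcp_rot: [-180.0, 0.0, -168.7]
wrist_force: [-4.7, -0.7, 2.3]
opening: 0.0076
grasp_force: 22.2
```

Run:
```python
from h import *
S=cam('scene');o=bot.get_obs();print(cd(o['ee_pos']),o['opening'])
p=o['ee_pos']+np.array([0,0,.019]);u,v=map(int,proj(S,p));print(u,v)
x=max(u-65,0);y=max(v-60,0)
cv2.imwrite('pics/s4.png',cv2.resize(S['img'][y:y+110,x:x+130],None,fx=5,fy=5,interpolation=2));print(x,y)
```

```text
[ 528.2 -235.4  100.1] 0.007641368527481861
355 281
290 221
```

View pics/s4.png

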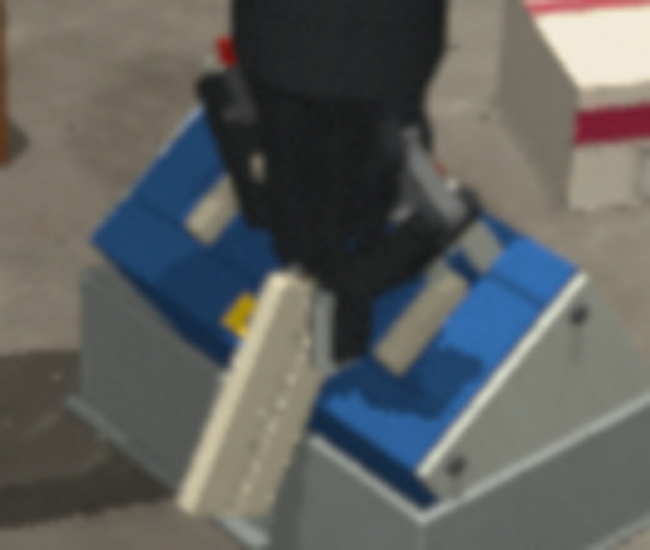

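The tile has pivoted against the near wall: its lower end now sticks out toward the robot. The edge of its big face runs from about px (350,277) to (335,324); I'll measure the tilt by casting those rays onto the face's plane.

Run:
```python
from h import *
S=bot.camera('scene')
def onD(u,v,D=-.239):
    o,d=ray(S,u,v);return o+d*((D-o@d_)/(d@d_))
q=lambda x,y:onD(290+x/5,221+y/5)
A=q(300,283);B=q(225,515);print(cd(A),cd(B),np.linalg.norm(A-B))
v=(A-B);print('tilt',np.degrees(np.arctan2(v@c_,v[2])))
C=q(272,520);print(cd(C))
```

```text
[ 511.9 -239.   137.2] [ 479.1 -239.    48.1] 0.09501001281176664
tilt 20.22435646538699
[ 502.2 -239.    34.2]
```

>>> play_rows([
  [[-0.004,0,0,0],[-0.004,0,0,0],[-0.004,0,0,0],[-0.004,0,0,0],[-0.001,0,0,0]],
])

```text
time: 6.53
ee_pos: [0.5697, -0.1271, 0.0989]
tcp_rot: [-180.0, -1.3, -168.9]
wrist_force: [-64.1, -12.7, 29.6]
opening: 0.0075
grasp_force: 54.9
```

Run:
```python
from h import *
S=cam('scene');W=cam('wrist');o=bot.get_obs();print(cd(o['ee_pos']),o['tcp_rot'],o['wrist_force'],o['opening'])
g=o['ee_pos']+np.array([0,0,.019])
im=np.zeros((600,800,3),np.uint8)
u,v=map(int,proj(S,g));x=u-50;y=v-30
im[:,:500]=cv2.resize(S['img'][y:y+84,x:x+70],(500,600),interpolation=2)
u2,v2=map(int,proj(W,g));x2=max(u2-60,0);y2=max(v2-140,0);cr=W['img'][y2:y2+200,x2:x2+100]
im[:,500:]=cv2.resize(cr,(300,600),interpolation=2)
print(x,y,x2,y2,cr.shape,(u,v),(u2,v2))
cv2.imwrite('pics/s5.png',im)
```

```text
[ 534.1 -235.3   98.9] [-179.99814828   -1.24872208 -168.89308681] [-61.62024697 -11.11541793  28.15563565] 0.007705476315399683
307 251 253 189 (200, 100, 3) (357, 281) (313, 329)
```

View pics/s5.png

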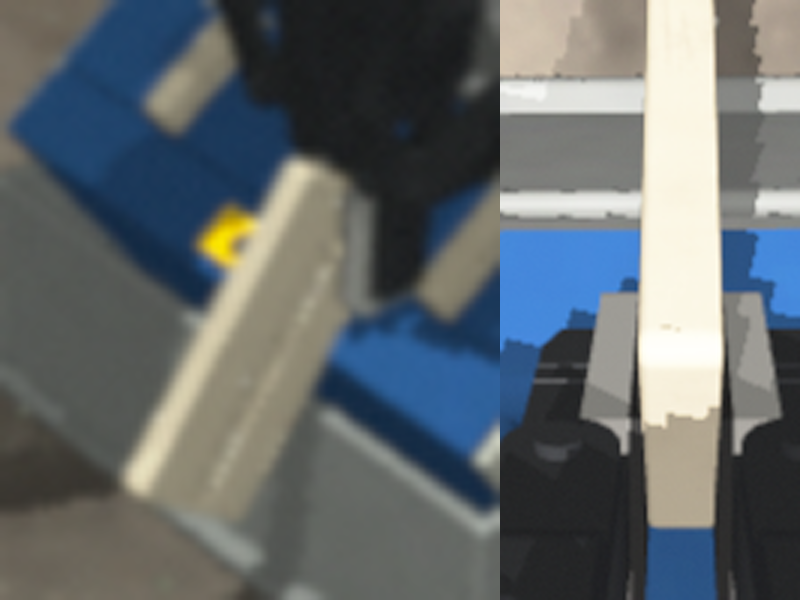

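The force has risen to 62 N, so I'm backing off. The wrist view shows the tile's top end well, with its near edge at row ≈309 and far edge at ≈364, column 313. That gives both top corners.

>>> play_rows([
  [[0.004,0,0,0],[0.003,0,0,0],[0.002,0,-0.002,0],[0,0,0,0],[0,0,0,0]],
])

```text
time: 7.05
ee_pos: [0.5709, -0.127, 0.1015]
tcp_rot: [-180.0, -0.0, -168.8]
wrist_force: [-8.0, -2.3, 4.9]
opening: 0.008
grasp_force: 24.6
```

Run:
```python
from h import *
W=cam('wrist');o=bot.get_obs();print(cd(o['ee_pos']),o['tcp_rot'],o['wrist_force'],o['opening'])
D=o['ee_pos']@d_
def onD(C,u,v,D):
    a,d=ray(C,u,v);return a+d*((D-a@d_)/(d@d_))
# column profile through tile centre
h=cv2.cvtColor(W['img'],cv2.COLOR_BGR2HSV)
for v in range(150,380,6): print(v,W['img'][v,313].tolist(),end=' ')
g=o['ee_pos']+np.array([0,0,.019])
for vb,va in((309,364),):
    B=onD(W,313,vb,D);A=onD(W,313,va,D);print('\n',cd(B),cd(A),np.linalg.norm(A-B),cd(g))
```

```text
[ 535.4 -235.5  101.5] [-1.79959406e+02 -3.80540812e-02 -1.68747484e+02] [-8.43607829 -2.08693709  5.05052377] 0.00777435539156665
150 [230, 247, 252] 156 [230, 247, 251] 162 [230, 247, 251] 168 [230, 247, 251] 174 [229, 246, 251] 180 [227, 245, 251] 186 [227, 245, 250] 192 [229, 246, 251] 198 [226, 245, 250] 204 [224, 244, 249] 210 [228, 245, 251] 216 [230, 247, 252] 222 [230, 247, 251] 228 [228, 246, 251] 234 [229, 247, 251] 240 [230, 247, 251] 246 [228, 246, 251] 252 [224, 243, 249] 258 [227, 246, 251] 264 [230, 247, 251] 270 [228, 246, 251] 276 [231, 247, 252] 282 [231, 247, 252] 288 [230, 248, 252] 294 [230, 247, 252] 300 [242, 253, 254] 306 [251, 255, 255] 312 [229, 246, 251] 318 [221, 242, 248] 324 [221, 241, 248] 330 [144, 166, 178] 336 [146, 167, 179] 342 [146, 168, 179] 348 [147, 169, 181] 354 [148, 169, 181] 360 [146, 169, 180] 366 [135, 84, 42] 372 [135, 85, 44] 378 [135, 84, 43] 
 [ 511.  -235.5  152.6] [ 531.  -235.5  147.8] 0.020610986405719168 [ 535.4 -235.5  120.5]
```

```bash
cat > t.py <<'E'
from h import *
W=bot.camera('wrist');o=bot.get_obs();g=cd(o['ee_pos'])+[0,0,19]
# row edges near centre column
col=cv2.cvtColor(W['img'],cv2.COLOR_BGR2HSV)[:,313]; va=next(v for v in range(320,420) if col[v,1]>110)
def pl(u,v):
    a,d=ray(W,u,v);return np.array([a@c_,a[2]])*1e3,np.array([d@c_,d[2]])
C,rB=pl(313,305);_,rA=pl(313,va);print('va',va,'cam',C,rB,rA)
for th in range(18,40,2):
    t=np.radians(th);l,k=np.linalg.solve(np.c_[-rB,rA],42*np.array([np.cos(t),-np.sin(t)]))
    B=C+l*rB;w=B-g[[0,2]];dn=np.array([-np.sin(t),-np.cos(t)]);wd=np.array([np.cos(t),-np.sin(t)])
    print(th,'B',B.round(1),'grasp: below top',(-w@dn).round(1),'from B edge',(-w@wd).round(1))
S=bot.camera('scene')
def onD(u,v,D):
    a,d=ray(S,u,v);return a+d*((D-a@d_)/(d@d_))
D=o['ee_pos']@d_-.004
A=onD(351.5,274.5,D);B=onD(328.7,320,D);v=A-B;print('scene(before back-off)',cd(A),cd(B),np.linalg.norm(v),np.degrees(np.arctan2(v@c_,v[2])),g)
E
python3 t.py
```

```text
va 366 cam [465.74535975 244.85246166] [ 0.43136615 -0.90217638] [ 0.56224484 -0.82697037]
18 B [539.5  90.6] grasp: below top -27.2 from B edge -13.1
20 B [536.1  97.6] grasp: below top -21.2 from B edge -8.5
22 B [532.7 104.9] grasp: below top -15.5 from B edge -3.3
24 B [529.2 112.2] grasp: below top -10.1 from B edge 2.3
26 B [525.5 119.8] grasp: below top -5.0 from B edge 8.5
28 B [521.9 127.5] grasp: below top -0.2 from B edge 15.2
30 B [518.1 135.3] grasp: below top 4.2 from B edge 22.4
32 B [514.3 143.3] grasp: below top 8.2 from B edge 30.0
34 B [510.4 151.4] grasp: below top 11.7 from B edge 38.0
36 B [506.5 159.6] grasp: below top 14.7 from B edge 46.4
38 B [502.5 167.9] grasp: below top 17.1 from B edge 55.1
scene(before back-off) [ 514.8 -239.5  142.9] [ 463.5 -239.5   65.3] 0.09311041446758553 33.45251313762029 [ 535.4 -235.5  120.5]
```

Scene and wrist agree: tilt ≈32.5°, grasp ≈9.5 mm below the tile's top and ≈30 mm from its outer edge. I'll lift clear, square up with the bay and turn half round.

>>> play_rows([
  [[0.019,0.0075,-0.02,0],[0.019,0.0075,-0.02,0],[0.019,0.0075,-0.02,0],[0.019,0.0075,-0.02,0],[0.019,0.0075,-0.02,0]],
], squeeze=50)

```text
time: 7.62
ee_pos: [0.4707, -0.1081, 0.2021]
tcp_rot: [-180.0, 0.1, -168.7]
wrist_force: [0.5, -0.8, -0.9]
opening: 0.0074
grasp_force: 51.8
```

>>> play_rows([
  [[0,0,0,0.1208],[0,0,0,0.1208],[0,0,0,0.1208],[0,0,0,0.1208],[0,0,0,0.1208]],
])

```text
time: 8.03
ee_pos: [0.4718, -0.1084, 0.2015]
tcp_rot: [179.9, 0.1, 156.3]
wrist_force: [0.2, -0.0, -1.4]
opening: 0.0076
grasp_force: 51.8
```

>>> play_rows([
  [[0,0,0,0.1208],[0,0,0,0.1208],[0,0,0,0.1208],[0,0,0,0.1208],[0,0,0,0.1208]],
])

```text
time: 8.45
ee_pos: [0.4718, -0.1083, 0.2013]
tcp_rot: [179.9, 0.1, 121.7]
wrist_force: [0.2, 0.6, -0.9]
opening: 0.0072
grasp_force: 51.8
```

>>> play_rows([
  [[0,0,0,0.1208],[0,0,0,0.1208],[0,0,0,0.1208],[0,0,0,0.1208],[0,0,0,0.1208]],
])

```text
time: 8.87
ee_pos: [0.4718, -0.1083, 0.2013]
tcp_rot: [179.9, -0.0, 87.1]
wrist_force: [0.1, 0.0, -0.9]
opening: 0.0073
grasp_force: 51.8
```

>>> play_rows([
  [[0,0,0,0.1208],[0,0,0,0.1208],[0,0,0,0.1208],[0,0,0,0.1208],[0,0,0,0.1208]],
])

```text
time: 9.28
ee_pos: [0.4718, -0.1083, 0.2013]
tcp_rot: [179.9, -0.1, 52.5]
wrist_force: [0.2, -0.2, -1.0]
opening: 0.0072
grasp_force: 51.8
```

>>> play_rows([
  [[0,0,0,0.1208],[0,0,0,0.1208],[0,0,0,0.1208],[0,0,0,0.1208],[0,0,0,0.1208]],
])

```text
time: 9.7
ee_pos: [0.4718, -0.1083, 0.2013]
tcp_rot: [180.0, -0.1, 17.9]
wrist_force: [-0.0, 1.3, -0.4]
opening: 0.0072
grasp_force: 51.8
```

>>> play_rows([
  [[0,0,0,0.1208],[0,0,0,0],[0,0,0,0],[0,0,0,0],[0,0,0,0]],
])

```text
time: 10.12
ee_pos: [0.471, -0.1084, 0.2009]
tcp_rot: [180.0, -0.0, 11.5]
wrist_force: [-0.1, 0.8, -0.8]
opening: 0.0075
grasp_force: 51.8
```

Run:
```python
from h import *
W=cam('wrist');S=cam('scene');o=bot.get_obs();print(cd(o['ee_pos']),o['tcp_rot'],o['q'],o['opening'],o['time'])
g=o['ee_pos']+np.array([0,0,.019]);M=.5604*c_-.1978*d_+.1151*Z
for n,C in(('W',W),('S',S)): print(n,proj(C,g),'M',proj(C,M))
print(cd(W['xyz']))
u,v=map(int,proj(S,g))
im=np.zeros((600,800,3),np.uint8);im[:300,:400]=cv2.resize(W['img'],(400,300))
x,y=u-40,v-25;im[:,400:]=cv2.resize(S['img'][y:y+120,x:x+80],(400,600),interpolation=2);print(x,y)
u,v=map(int,proj(W,M));x,y=u-60,v-45
if 0<=x<520 and 0<=y<390: im[300:,:400]=cv2.resize(W['img'][y:y+90,x:x+120],(400,300),interpolation=2);print(x,y)
cv2.imwrite('pics/s6.png',im)
```

```text
[ 440.9 -197.9  200.9] [ 1.79995701e+02 -1.40769150e-02  1.14130553e+01] [-1.29730898e+01 -4.69265944e+00 -2.99426244e+00  9.16838010e+01
  1.89665029e-03  1.55613856e+02] 0.007499752016877983 10.2167
W (np.float64(312.9543592369864), np.float64(328.66758682417833)) M (np.float64(313.54059476387715), np.float64(36.064687039054206))
S (np.float64(304.04088697042226), np.float64(241.0379554486592)) M (np.float64(354.6963454186586), np.float64(268.78228213166096))
[ 509.9 -197.4  344.3]
264 216
```

View pics/s6.png

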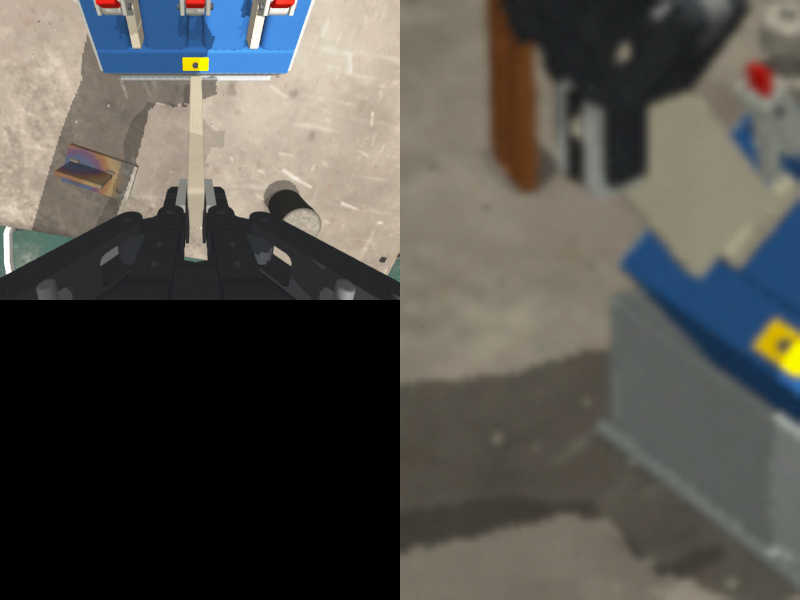

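The wrist view shows the marker at ≈(312,102), the stowed tiles' near ends at ≈(219,77) and (411,77), and our tile leaning forward in line with the bay. I'll cross-check the mouth numerically.

Run:
```python
from h import *
W=cam('wrist');o=bot.get_obs();M=.5604*c_-.1978*d_+.1151*Z;mk=M-.041*bx
h=cv2.cvtColor(W['img'],cv2.COLOR_BGR2HSV);m=cv2.inRange(h,(22,150,130),(35,255,255));m[180:]=0
q=cv2.moments(m,True);u,v=q['m10']/q['m00'],q['m01']/q['m00'];us=np.nonzero(m)
p=onface(W,u,v,mk);print('marker',u,v,cd(p),'pred',cd(mk),[us[0].min(),us[0].max(),us[1].min(),us[1].max()])
# stowed near ends: bright low-sat in face, and empty mouth dark rows
t=((h[...,1]<80)&(h[...,2]>150)).astype(np.uint8)
for x0,x1 in((195,240),(395,430)):
    k=np.zeros_like(t);k[0:100,x0:x1]=t[0:100,x0:x1];n,l,s,cc=cv2.connectedComponentsWithStats(k);j=1+np.argmax(s[1:,4]);vs,uu=np.nonzero(l==j);r=vs.max();e=(uu[vs>=r-3].mean(),r+1)
    f=onface(W,*e,mk,.003);print(s[j],e,cd(f),'x rel marker',1000*(f-p)@bx)
for v in range(20,100,4): print(v,W['img'][v,[300,306,313,320,326]].astype(int).sum(1))
print([ (v,np.round(1000*(onface(W,313,v,mk)-M)@bx,1)) for v in(40,60,70,80,90)])
```

```text
marker 311.8942065491184 101.7632241813602 [ 528.1 -197.1   92.5] pred [ 526.8 -197.8   91.6] [np.int64(92), np.int64(112), np.int64(291), np.int64(332)]
[195   0  31  77 965] (np.float64(217.61818181818182), np.int64(77)) [ 540.7 -142.   105. ] x rel marker 17.419863741046495
[399   0  31  78 980] (np.float64(405.8909090909091), np.int64(78)) [ 540.5 -252.1  104.8] x rel marker 17.21281793024094
20 [428 428 413 427 362]
24 [228 314 312 306 267]
28 [184 254 256 251 275]
32 [185 291 273 257 256]
36 [177 293 255 257 228]
40 [179 287 253 253 227]
44 [184 292 291 252 219]
48 [185 255 255 255 235]
52 [186 262 253 254 237]
56 [183 258 257 255 240]
60 [192 255 294 276 237]
64 [197 296 279 257 236]
68 [212 295 295 294 242]
72 [242 296 298 296 242]
76 [333 332 334 334 329]
80 [359 360 362 361 361]
84 [314 314 312 313 313]
88 [286 286 284 286 284]
92 [494 494 483 485 486]
96 [473 474 472 509 510]
[(40, np.float64(-2.2)), (60, np.float64(-13.2)), (70, np.float64(-19.1)), (80, np.float64(-25.2)), (90, np.float64(-31.5))]
```

Marker and stowed tiles agree to about 1 mm. Next: pre-insert, then slide along the bay axis.

>>> play_rows([
  [[0.02,-0.0007,0,0.003],[0.0225,0,0.0047,0],[0,0,0,0],[0.0034,0,0.005,0],[0.0034,0,0.005,0]],
])

```text
time: 10.68
ee_pos: [0.5183, -0.0983, 0.1859]
tcp_rot: [180.0, 0.1, 11.2]
wrist_force: [-8.2, -1.4, 2.0]
opening: 0.0071
grasp_force: 55.9
```

>>> play_rows([
  [[0.0034,0,0.0049,0],[0.0034,0,0.0049,0],[0.0034,0,0.0049,0],[0,0,0,0],[0,0,0,0]],
])

```text
time: 11.1
ee_pos: [0.5279, -0.0963, 0.1703]
tcp_rot: [-180.0, 0.1, 11.1]
wrist_force: [-3.3, -0.9, -4.8]
opening: 0.0074
grasp_force: 55.0
```

```bash
cat > b.py <<'E'
from h import *
o=bot.get_obs();M=.5608*c_-.1972*d_+.1154*Z
g=o['ee_pos']+np.array([0,0,.019])-M
print('grasp bay xyz',np.round(1000*np.array([g@bx,g@d_,g@bz]),1),'tip',np.round(1000*np.array([(g-.019*Z)@bx,0,(g-.019*Z)@bz]),1),'F',o['wrist_force'].round(1),'along bz',(o['wrist_force']@bz).round(1),'bx',(o['wrist_force']@bx).round(1),o['torque'].round(2),o['opening'],o['time'])
E
python3 b.py
```

```text
grasp bay xyz [-8.1  0.2 95.9] tip [-19.    0.   80.4] F [-3.3 -0.9 -4.8] along bz -2.0 bx -5.5 [-0.21  1.07 -0.01] 0.007359544369644288 11.1
```

>>> play_rows([
  [[0.002,0,0.0023,0],[0.002,0,0.0023,0],[0.002,0,0.0023,0],[0.002,0,0.0023,0],[0.002,0,0.0023,0]],
])

```text
time: 11.52
ee_pos: [0.5364, -0.0947, 0.1595]
tcp_rot: [-180.0, 0.3, 11.1]
wrist_force: [-17.5, -3.4, 0.6]
opening: 0.0072
grasp_force: 55.6
```

```bash
python3 b.py
```

```text
grasp bay xyz [-7.2  0.1 82.1] tip [-18.1   0.   66.5] F [-17.5  -3.4   0.6] along bz 10.7 bx -14.3 [-0.71  3.66 -0.05] 0.0071966227030362505 11.5167
```

>>> play_rows([
  [[-0.0012,0,-0.0008,0],[0.0008,0,0.0016,0],[0.001,0,0.0016,0],[0.0012,0,0.0016,0],[0.0012,0,0.0016,0]],
])

```text
time: 11.93
ee_pos: [0.5397, -0.0941, 0.154]
tcp_rot: [-180.0, 0.2, 11.1]
wrist_force: [-14.9, -1.6, -0.8]
opening: 0.0076
grasp_force: 55.6
```

```bash
python3 b.py
```

```text
grasp bay xyz [-7.7  0.  75.7] tip [-18.6   0.   60.1] F [-14.9  -1.6  -0.8] along bz 7.9 bx -12.7 [-0.61  3.06 -0.03] 0.007556153199859966 11.9333
```

>>> play_rows([
  [[0.0006,0,0.002,0],[0.0012,0,0.0026,0],[0.0012,0,0.0026,0],[0.0012,0,0.0026,0],[0.0012,0,0.0026,0]],
])

```text
time: 12.35
ee_pos: [0.5464, -0.0929, 0.142]
tcp_rot: [180.0, 0.0, 11.1]
wrist_force: [-6.7, -1.2, -0.2]
opening: 0.0068
grasp_force: 55.6
```

```bash
python3 b.py
```

```text
grasp bay xyz [-8.9 -0.  61.9] tip [-19.8   0.   46.3] F [-6.7 -1.2 -0.2] along bz 3.7 bx -5.6 [-0.24  1.2   0.02] 0.006834328904933291 12.35
```

>>> play_rows([
  [[0.0023,0,0.0034,0],[0.0023,0,0.0034,0],[0.0023,0,0.0034,0],[0.0023,0,0.0034,0],[0.0023,0,0.0034,0]],
])

```text
time: 12.77
ee_pos: [0.557, -0.0908, 0.1247]
tcp_rot: [-180.0, 0.1, 11.1]
wrist_force: [-11.8, -2.8, -0.1]
opening: 0.007
grasp_force: 55.6
```

```bash
python3 b.py
```

```text
grasp bay xyz [-10.   -0.   41.6] tip [-20.9   0.   26. ] F [-11.8  -2.8  -0.1] along bz 6.8 bx -10.0 [-0.39  2.05  0.02] 0.007001513429407944 12.7667
```

>>> play_rows([
  [[0.0011,0,0.0017,0],[0.0011,0,0.0017,0],[0,0,0,0],[0,0,0,0],[0,0,0,0]],
])

```text
time: 13.18
ee_pos: [0.5593, -0.0903, 0.121]
tcp_rot: [-180.0, 0.1, 11.1]
wrist_force: [-8.6, -2.5, -4.7]
opening: 0.007
grasp_force: 55.3
```

>>> play_rows([
  [[0,0,0,0],[0,0,0,0],[0,0,0,0],[0,0,0,0],[-0.003,0,-0.004,0]],
], gripper=0.03)

```text
time: 13.6
ee_pos: [0.5578, -0.0905, 0.1252]
tcp_rot: [-180.0, -0.0, 11.2]
wrist_force: [0.1, 0.2, -0.5]
opening: 0.0299
grasp_force: 0.0
```

```bash
python3 b.py
```

```text
grasp bay xyz [-9.1  0.1 41.5] tip [-20.    0.   25.9] F [ 0.1  0.2 -0.5] along bz -0.5 bx -0.2 [ 0.03  0.02 -0.04] 0.029943026480600047 13.6
```

>>> play_rows([
  [[-0.0065,0,-0.009,0],[-0.0065,0,-0.009,0],[-0.0065,0,-0.009,0],[-0.0065,0,-0.009,0],[0,0,0,0]],
])

```text
time: 14.02
ee_pos: [0.5318, -0.0961, 0.1646]
tcp_rot: [179.9, -0.2, 11.1]
wrist_force: [-0.1, -0.3, 1.0]
opening: 0.0302
grasp_force: 0.0
```

>>> play_rows([
  [[0,0,0,0],[0,0,0,0],[0,0,0,0],[0,0,0,0],[0,0,0,0]],
], gripper=0.0)

```text
time: 14.43
ee_pos: [0.532, -0.0955, 0.161]
tcp_rot: [-180.0, 0.0, 11.2]
wrist_force: [-0.6, -0.1, 0.3]
opening: -0.0001
grasp_force: 0.0
```

```bash
python3 b.py
python3 - <<'E'
from h import *
W=cam('wrist');S=cam('scene');M=.5608*c_-.1972*d_+.1154*Z
im=np.zeros((600,800,3),np.uint8)
u,v=map(int,proj(S,M+.02*bz));x,y=u-40,v-40;im[:,:600]=cv2.resize(S['img'][y:y+80,x:x+80],(600,600),interpolation=2);print(x,y,u,v)
im[:150,600:]=cv2.resize(W['img'],(200,150))
cv2.imwrite('pics/s7.png',im)
E
```

```text
grasp bay xyz [-10.    0.1  85.8] tip [-20.9   0.   70.3] F [-0.6 -0.1  0.3] along bz 0.6 bx -0.3 [-0.03  0.01 -0.03] -0.00013868633586618754 14.4333
310 223 350 263
```

View pics/s7.png

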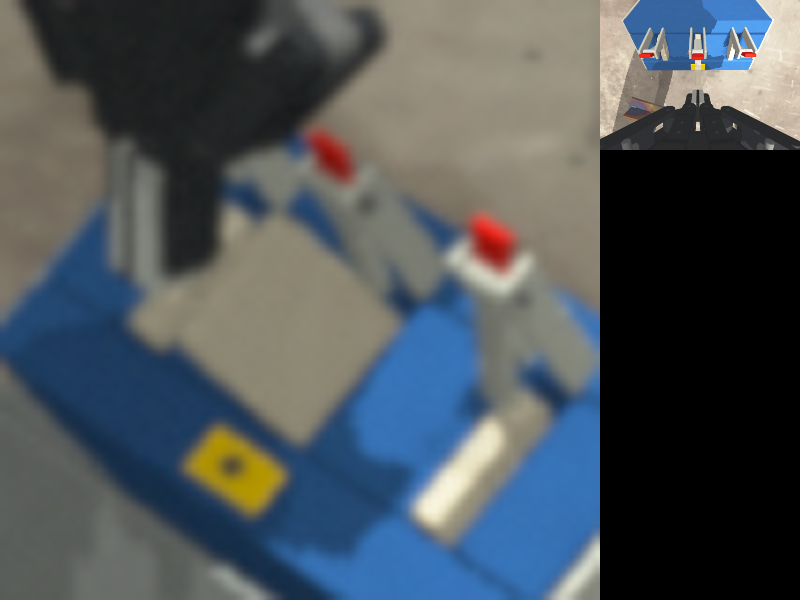

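The picture shows the tile standing half-way in the marked bay, square to the face (end from (284,210) to (400,320) in the crop), with its latch held aside. The neighbours are untouched. Now I push it home with the closed fingers.

>>> play_rows([
  [[0.0063,0,0.0048,0],[0.0063,0,0.0047,0],[0.0023,0,0.0033,0],[0.0023,0,0.0033,0],[0.0023,0,0.0033,0]],
])

```text
time: 14.95
ee_pos: [0.5516, -0.0919, 0.1426]
tcp_rot: [180.0, -0.0, 11.1]
wrist_force: [-4.2, -0.9, 12.8]
opening: -0.0001
grasp_force: 6.0
```

```bash
python3 b.py
```

```text
grasp bay xyz [-4.3 -0.1 59.4] tip [-15.2   0.   43.8] F [-4.2 -0.9 12.8] along bz 13.0 bx 3.9 [-0.07  0.68 -0.04] -0.00014945863787109955 14.95
```

>>> play_rows([
  [[0.0023,0,0.0033,0],[0.0023,0,0.0033,0],[0.0023,0,0.0033,0],[0.0023,0,0.0033,0],[0,0,0,0]],
])

```text
time: 15.37
ee_pos: [0.5614, -0.0901, 0.1296]
tcp_rot: [180.0, -0.1, 11.2]
wrist_force: [0.7, -0.2, 1.1]
opening: 0.0002
grasp_force: 0.3
```

```bash
python3 b.py
```

```text
grasp bay xyz [-3.6 -0.2 43.1] tip [-14.5   0.   27.5] F [ 0.7 -0.2  1.1] along bz 0.6 bx 1.1 [-0.   -0.01  0.04] 0.00020861833078574852 15.3667
```

>>> play_rows([
  [[0.0018,0,0.0029,0],[0.0018,0,0.0029,0],[0.0018,0,0.0029,0],[0,0,0,0],[0,0,0,0]],
])

```text
time: 15.78
ee_pos: [0.5656, -0.089, 0.1198]
tcp_rot: [-180.0, 0.0, 11.2]
wrist_force: [-0.2, -0.0, 1.1]
opening: -0.0001
grasp_force: 0.4
```

```bash
python3 b.py
python3 - <<'E'
from h import *
T=bot.camera('top');S=bot.camera('scene')
h=lambda c:cv2.inRange(cv2.cvtColor(c['img'],cv2.COLOR_BGR2HSV),(0,150,110),(8,255,255))
for C,(x,y,X,Y) in((T,(345,195,420,235)),(S,(320,215,390,270))):
    k=np.zeros((480,640),np.uint8);k[y:Y,x:X]=h(C)[y:Y,x:X];n,l,s,c=cv2.connectedComponentsWithStats(k);print(c[1:].round(1).tolist(),s[1:,4])
E
```

```text
grasp bay xyz [-5.6  0.1 32.5] tip [-16.5   0.   16.9] F [-0.2 -0.   1.1] along bz 1.1 bx 0.5 [-0.07  0.    0.07] -9.28052154933122e-05 15.7833
[[357.0, 220.5]] [8]
[[375.0, 254.6]] [24]
```

>>> play_rows([
  [[0.0016,0,0.002,0],[0.0016,0,0.002,0],[0,0,0,0],[0,0,0,0],[0,0,0,0]],
])

```text
time: 16.3
ee_pos: [0.5681, -0.0886, 0.1166]
tcp_rot: [180.0, 0.1, 11.1]
wrist_force: [-6.6, -0.1, 7.7]
opening: 0.0002
grasp_force: 0.7
```

```bash
python3 b.py
```

```text
grasp bay xyz [-5.4 -0.1 28.4] tip [-16.3   0.   12.8] F [-6.6 -0.1  7.7] along bz 10.0 bx -0.9 [-0.13  1.   -0.  ] 0.00018539811938110342 16.3
```

>>> play_rows([
  [[0.0011,0,0.0016,0],[0.0006,0,0.0008,0],[0,0,0,0],[0,0,0,0],[0,0,0,0]],
])

```text
time: 16.72
ee_pos: [0.5685, -0.0886, 0.1161]
tcp_rot: [180.0, 0.1, 11.1]
wrist_force: [-21.4, -1.9, 24.6]
opening: -0.0001
grasp_force: 2.9
```

```bash
python3 b.py
```

```text
grasp bay xyz [-5.4 -0.1 27.9] tip [-16.3   0.   12.3] F [-21.4  -1.9  24.6] along bz 32.4 bx -3.4 [-0.25  3.18  0.07] -0.0001181209604114765 16.7167
```

>>> play_rows([
  [[-0.006,0,-0.0085,0],[-0.012,0,-0.017,0],[-0.018,0,-0.025,0],[-0.03,0,-0.025,0],[-0.03,0,-0.02,0]],
])

```text
time: 17.13
ee_pos: [0.4755, -0.1066, 0.2102]
tcp_rot: [-180.0, -0.0, 11.2]
wrist_force: [0.3, -0.6, 0.4]
opening: -0.0004
grasp_force: 0.0
```

>>> play_rows([
  [[-0.03,0,0,0],[0,0,0,0],[0,0,0,0],[0,0,0,0],[0,0,0,0]],
])

```text
time: 17.55
ee_pos: [0.4472, -0.1123, 0.2086]
tcp_rot: [-180.0, 0.0, 11.2]
wrist_force: [1.1, 0.3, 0.0]
opening: 0.0
grasp_force: 0.0
```

```bash
cat > chk.py <<'E'
from h import *
T=bot.camera('top');S=bot.camera('scene');W=bot.camera('wrist');M=.5608*c_-.1972*d_+.1154*Z
red=lambda c:cv2.inRange(cv2.cvtColor(c['img'],cv2.COLOR_BGR2HSV),(0,150,120),(8,255,255))
for n,C,(x,y,X,Y) in(('T',T,(345,195,420,235)),('S',S,(320,215,390,270))):
    k=np.zeros((480,640),np.uint8);k[y:Y,x:X]=red(C)[y:Y,x:X];nn,l,s,c=cv2.connectedComponentsWithStats(k);print(n,c[1:].round(1).tolist(),s[1:,4])
# wrist: red tabs and tile end rows
k=red(W);k[250:]=0;nn,l,s,c=cv2.connectedComponentsWithStats(k);print('W red',[(c[i].round(1).tolist(),s[i].tolist()) for i in range(1,nn) if s[i,4]>60])
h=cv2.cvtColor(W['img'],cv2.COLOR_BGR2HSV);t=((h[...,1]<85)&(h[...,2]>120)).astype(np.uint8)
for d in(55,0,-55):
    r=[]
    for x in range(-34,14,2):
        u,v=proj(W,M+d*.001*d_+x*.001*bx+.003*bz);u,v=int(round(u)),int(round(v))
        r.append(W['img'][v,u].tolist() if 0<=v<480 and 0<=u<640 else None)
    print(d,[None if q is None else (q[2],q[0]) for q in r])
i0=cv2.imread('pics/scene0.png');i0[:]
for n,C,o in(('S',S,i0),('T',T,cv2.imread('pics/top0.png'))):
    print(n,'tile end px and original',[(d,[ (C['img'][v,u].tolist(),o[v,u].tolist()) for u,v in [tuple(int(round(q)) for q in proj(C,M+d*.001*d_+x*.001*bx+.003*bz)) for x in(-18,-12,-6)]]) for d in(55,0,-55)])
E
python3 b.py; python3 chk.py
```

```text
grasp bay xyz [-53.5   0.2 174.5] tip [-64.4   0.  158.9] F [1.1 0.3 0. ] along bz -0.6 bx 0.9 [ 0.01  0.03 -0.01] 1.34316906821329e-05 17.55
T [[410.0, 210.0], [383.7, 216.6], [357.0, 220.5]] [9 9 8]
S [[335.5, 231.0], [353.8, 243.0], [375.1, 254.5]] [18 13 23]
W red []
55 [(49, 146), (49, 146), (50, 147), (51, 150), (58, 171), (52, 163), (183, 148), (220, 180), (220, 178), (219, 177), (221, 179), (218, 176), (209, 168), (182, 147), (183, 149), None, None, None, None, None, None, None, None, None]
0 [(249, 0), (247, 37), (50, 145), (47, 139), (88, 126), (217, 176), (219, 178), (218, 178), (219, 178), (219, 180), (220, 180), (219, 180), (220, 180), (182, 149), (182, 148), None, None, None, None, None, None, None, None, None]
-55 [(76, 228), (75, 230), (77, 231), (77, 232), (87, 248), (83, 242), (215, 183), (255, 251), (255, 250), (255, 250), (255, 250), (255, 250), (255, 249), (254, 245), (254, 241), None, None, None, None, None, None, None, None, None]
S tile end px and original [(55, [([135, 151, 155], [208, 228, 233]), ([121, 139, 142], [197, 222, 227]), ([115, 130, 134], [190, 218, 222])]), (0, [([142, 166, 173], [126, 79, 39]), ([140, 164, 171], [132, 82, 39]), ([123, 146, 152], [129, 80, 37])]), (-55, [([216, 237, 241], [209, 232, 237]), ([213, 236, 241], [207, 232, 238]), ([199, 224, 228], [192, 219, 223])])]
T tile end px and original [(55, [([137, 156, 163], [228, 251, 255]), ([134, 152, 159], [224, 245, 252]), ([111, 126, 131], [206, 226, 232])]), (0, [([77, 92, 100], [144, 94, 48]), ([135, 152, 157], [131, 85, 44]), ([111, 124, 130], [132, 86, 43])]), (-55, [([193, 215, 224], [223, 245, 254]), ([184, 204, 211], [215, 234, 241]), ([177, 197, 204], [207, 228, 234])])]
```

The latch state is unclear because the arm's shadow falls on that bay. I'll move the arm to the left, out of the light, and measure again.

>>> play_rows([
  [[0,-0.038,0,0],[0,-0.038,0,0],[0,-0.038,0,0],[0,-0.038,0,0],[0,-0.038,0,0]],
])

```text
time: 18.12
ee_pos: [0.4095, 0.0757, 0.209]
tcp_rot: [-180.0, 0.0, 11.1]
wrist_force: [-0.3, -0.3, 0.3]
opening: 0.0001
grasp_force: 0.0
```

>>> play_rows([
  [[0,-0.03,0,0],[0,-0.03,0,0],[0,0,0,0],[0,0,0,0],[0,0,0,0]],
])

```text
time: 18.53
ee_pos: [0.4052, 0.1012, 0.2094]
tcp_rot: [-178.7, 0.0, 13.2]
wrist_force: [-0.3, 0.1, 0.2]
opening: 0.0001
grasp_force: 0.0
```

```bash
cat > chk2.py <<'E'
from h import *
T=bot.camera('top');S=bot.camera('scene');M=.5608*c_-.1972*d_+.1154*Z
for n,C,o in(('S',S,cv2.imread('pics/scene0.png')),('T',T,cv2.imread('pics/top0.png'))):
    for d in(55,0,-55):
        u,v=map(int,map(round,proj(C,M+d*.001*d_+.032*bx+.051*bz)))
        r=lambda i:np.clip(2*i[v-8:v+9,u-8:u+9,2].astype(float)-i[v-8:v+9,u-8:u+9,1]-i[v-8:v+9,u-8:u+9,0]-90,0,None)
        a=[]
        for i in(o,C['img']):
            w=r(i);g=np.mgrid[0:17,0:17];a.append(((w*g[1]).sum()/w.sum()+u-8,(w*g[0]).sum()/w.sum()+v-8,w.sum()))
        print(n,d,np.round(a[0],2),np.round(a[1],2),np.round(np.subtract(a[1],a[0])[:2],2))
        # tile end: first bright low-sat along near edge
        e=[]
        for x in np.arange(-30,-12,1.):
            u,v=proj(C,M+d*.001*d_+x*.001*bx+.003*bz);q=cv2.getRectSubPix(C['img'],(1,1),(u,v))[0,0].astype(int);e.append(q[2]-q[0])
        print('   R-B along x -30..-13',e)
E
python3 chk2.py
```

```text
S 55 [ 335.61  230.4  3979.  ] [ 335.61  230.41 4145.  ] [0.01 0.01]
   R-B along x -30..-13 [np.int64(-116), np.int64(-99), np.int64(-70), np.int64(-36), np.int64(-16), np.int64(0), np.int64(11), np.int64(20), np.int64(19), np.int64(15), np.int64(19), np.int64(18), np.int64(18), np.int64(23), np.int64(20), np.int64(20), np.int64(23), np.int64(20)]
S 0 [ 354.69  241.97 4563.  ] [ 353.58  242.37 4040.  ] [-1.11  0.4 ]
   R-B along x -30..-13 [np.int64(-108), np.int64(-89), np.int64(-60), np.int64(-23), np.int64(6), np.int64(22), np.int64(32), np.int64(33), np.int64(29), np.int64(24), np.int64(25), np.int64(24), np.int64(23), np.int64(25), np.int64(26), np.int64(27), np.int64(30), np.int64(31)]
S -55 [ 375.16  254.33 4852.  ] [ 375.16  254.34 5026.  ] [0.   0.01]
   R-B along x -30..-13 [np.int64(-122), np.int64(-107), np.int64(-81), np.int64(-47), np.int64(-16), np.int64(9), np.int64(16), np.int64(24), np.int64(24), np.int64(22), np.int64(23), np.int64(21), np.int64(21), np.int64(21), np.int64(21), np.int64(20), np.int64(22), np.int64(22)]
T 55 [ 356.64  220.4  2690.  ] [ 356.73  220.
[... 322 characters left out ...]
35  215.26 2946.  ] [ 383.71  216.6  3480.  ] [0.36 1.34]
   R-B along x -30..-13 [np.int64(-112), np.int64(-141), np.int64(-64), np.int64(9), np.int64(33), np.int64(30), np.int64(26), np.int64(27), np.int64(29), np.int64(28), np.int64(27), np.int64(26), np.int64(26), np.int64(25), np.int64(25), np.int64(26), np.int64(26), np.int64(26)]
T -55 [ 410.19  209.92 2730.  ] [ 410.12  209.96 2646.  ] [-0.07  0.04]
   R-B along x -30..-13 [np.int64(-107), np.int64(-109), np.int64(-116), np.int64(-126), np.int64(-134), np.int64(-92), np.int64(-47), np.int64(-11), np.int64(14), np.int64(38), np.int64(35), np.int64(31), np.int64(30), np.int64(28), np.int64(27), np.int64(27), np.int64(27), np.int64(26)]
```

The neighbours' tabs have not moved at all. The middle tab is still about 3 mm aside, and the tile stands about 5.7 mm too proud. The force and torque pattern suggests the finger's edge was pressing the latch tab. I'll push again farther to the −x side, clear of the tab.

```bash
cat > go.py <<'E'
import sys
from h import *
o=bot.get_obs();M=.5608*c_-.1972*d_+.1154*Z;x,z=map(float,sys.argv[1:3])
t=M+x*.001*bx+z*.001*bz-o['ee_pos'];print('tool move',(rot([180,0,11.2]).T@t).round(4),o['ee_pos'],o['tcp_rot'])
E
python3 go.py -25 45
```

```text
tool move [0.0975 0.2176 0.0716] [0.40514196 0.10101482 0.20949678] [-1.78661232e+02  2.75140593e-02  1.31439305e+01]
```

>>> play_rows([
  [[0,0.038,0,0],[0,0.038,0,0],[0,0.038,0,0],[0,0.038,0,0],[0,0.038,0,0]],
])

```text
time: 19.05
ee_pos: [0.4483, -0.0857, 0.2052]
tcp_rot: [-178.7, -0.0, 13.2]
wrist_force: [0.3, 0.7, -0.0]
opening: -0.0
grasp_force: 0.0
```

>>> play_rows([
  [[0,0.025,0,0],[0,0,0,0],[0,0,0,0],[0,0,0,0],[0,0,0,0]],
])

```text
time: 19.47
ee_pos: [0.454, -0.1068, 0.2047]
tcp_rot: [-178.6, 0.0, 13.3]
wrist_force: [-0.5, -0.2, -0.0]
opening: -0.0001
grasp_force: 0.0
```

```bash
python3 go.py -25 45
```

```text
tool move [0.0899 0.0043 0.0667] [ 0.45396456 -0.1067768   0.20465968] [-1.78637866e+02  5.36613486e-03  1.32780715e+01]
```

>>> play_rows([
  [[0,0.004,0,0.036],[0.027,0,0.015,0],[0.027,0,0.02,0],[0.027,0,0.02,0],[0.009,0,0.0117,0]],
])

```text
time: 19.88
ee_pos: [0.5447, -0.0902, 0.1353]
tcp_rot: [-178.6, 0.1, 11.3]
wrist_force: [0.0, -0.0, -0.7]
opening: 0.0001
grasp_force: 0.0
```

>>> play_rows([
  [[0,0,0,0],[0,0,0,0],[0.0029,0,0.0041,0],[0.0029,0,0.0041,0],[0,0,0,0]],
])

```text
time: 20.3
ee_pos: [0.5486, -0.0908, 0.1297]
tcp_rot: [-178.7, 0.0, 11.2]
wrist_force: [-0.7, 0.2, -0.6]
opening: -0.0002
grasp_force: 0.0
```

```bash
python3 b.py; python3 go.py -25 20
```

```text
grasp bay xyz [-13.9   1.5  50.4] tip [-24.8   0.   34.8] F [-0.7  0.2 -0.6] along bz -0.1 bx -0.8 [-0.01 -0.    0.05] -0.0001981077264014877 20.3
tool move [0.0083 0.0015 0.0123] [ 0.54860815 -0.0908457   0.12970972] [-1.78662483e+02  1.37208776e-02  1.11927003e+01]
```

>>> play_rows([
  [[0.0042,0.0015,0.006,0],[0.0041,0,0.006,0],[0.0017,0,0.0025,0],[0.0017,0,0.0025,0],[0,0,0,0]],
])

```text
time: 20.72
ee_pos: [0.5603, -0.0895, 0.1115]
tcp_rot: [-178.6, 0.1, 11.2]
wrist_force: [-0.1, 0.8, 0.3]
opening: -0.0001
grasp_force: 0.0
```

```bash
python3 b.py
```

```text
grasp bay xyz [-14.7   0.6  28.8] tip [-25.6   0.   13.2] F [-0.1  0.8  0.3] along bz 0.2 bx 0.3 [-0.05  0.03  0.03] -0.00010808197826134473 20.7167
```

>>> play_rows([
  [[0.0009,0,0.0012,0],[0.0009,0,0.0012,0],[0,0,0,0],[0,0,0,0],[0,0,0,0]],
])

```text
time: 21.13
ee_pos: [0.562, -0.0892, 0.1101]
tcp_rot: [-178.7, 0.1, 11.2]
wrist_force: [-0.8, -0.5, -0.1]
opening: -0.0004
grasp_force: 0.5
```

```bash
python3 b.py
```

```text
grasp bay xyz [-14.1   0.5  26.6] tip [-25.    0.   11.1] F [-0.8 -0.5 -0.1] along bz 0.4 bx -0.8 [-0.06  0.21 -0.04] -0.0003540289766333955 21.1333
```

>>> play_rows([
  [[0.0009,0,0.0012,0],[0.0009,0,0.0012,0],[0,0,0,0],[0,0,0,0],[0,0,0,0]],
])

```text
time: 21.55
ee_pos: [0.5639, -0.0888, 0.1076]
tcp_rot: [-178.6, 0.0, 11.2]
wrist_force: [-0.9, -0.5, 1.1]
opening: -0.0001
grasp_force: 1.0
```

```bash
python3 b.py
```

```text
grasp bay xyz [-13.9   0.6  23.4] tip [-24.8   0.    7.9] F [-0.9 -0.5  1.1] along bz 1.5 bx -0.2 [-0.08  0.16  0.02] -9.894690321918964e-05 21.55
```

>>> play_rows([
  [[0.0006,0,0.0008,0],[0.0006,0,0.0008,0],[0,0,0,0],[0,0,0,0],[0,0,0,0]],
])

```text
time: 21.97
ee_pos: [0.565, -0.0885, 0.1061]
tcp_rot: [-178.6, 0.1, 11.2]
wrist_force: [-1.9, 0.2, 4.5]
opening: -0.0002
grasp_force: 2.5
```

```bash
python3 b.py; python3 chk2.py | grep -v R-B | grep ' 0 '
```

```text
grasp bay xyz [-13.9   0.6  21.6] tip [-24.8   0.    6.1] F [-1.9  0.2  4.5] along bz 4.7 bx 1.1 [-0.16  0.49 -0.01] -0.00015675189901705294 21.9667
S 0 [ 354.69  241.97 4563.  ] [nan nan  0.] [nan nan]
T 0 [ 383.35  215.26 2946.  ] [nan nan  0.] [nan nan]chk2.py:9: RuntimeWarning: invalid value encountered in scalar divide
  w=r(i);g=np.mgrid[0:17,0:17];a.append(((w*g[1]).sum()/w.sum()+u-8,(w*g[0]).sum()/w.sum()+v-8,w.sum()))
```

>>> play_rows([
  [[0.0006,0,0.0008,0],[0.0006,0,0.0008,0],[0,0,0,0],[0,0,0,0],[0,0,0,0]],
])

```text
time: 22.48
ee_pos: [0.5655, -0.0887, 0.1058]
tcp_rot: [-178.7, 0.1, 11.2]
wrist_force: [-10.1, -2.0, 14.8]
opening: -0.0003
grasp_force: 9.4
```

```bash
python3 b.py
```

```text
grasp bay xyz [-13.7   0.4  21.1] tip [-24.6   0.    5.5] F [-10.1  -2.   14.8] along bz 18.1 bx 0.0 [-0.34  2.14  0.05] -0.0002797214195790415 22.4833
```

>>> play_rows([
  [[-0.006,0,-0.0085,0],[-0.012,0,-0.017,0],[-0.02,0,-0.025,0],[-0.03,0,-0.025,0],[-0.03,0,-0.02,0]],
])

```text
time: 22.9
ee_pos: [0.4698, -0.1094, 0.2011]
tcp_rot: [-178.6, 0.0, 11.2]
wrist_force: [-0.7, -1.2, 1.2]
opening: 0.0
grasp_force: 0.0
```

>>> play_rows([
  [[-0.025,-0.038,0,0],[0,-0.038,0,0],[0,-0.038,0,0],[0,-0.03,0,0],[0,0,0,0]],
])

```text
time: 23.32
ee_pos: [0.4198, 0.0278, 0.2038]
tcp_rot: [-178.6, -0.0, 11.4]
wrist_force: [0.6, -0.1, -0.4]
opening: 0.0002
grasp_force: 0.0
```

```bash
python3 b.py; python3 chk2.py
```

```text
grasp bay xyz [-56.  142.9 170.4] tip [-66.9   0.  154.8] F [ 0.6 -0.1 -0.4] along bz -0.6 bx 0.2 [-0.09 -0.03  0.04] 0.00024096819178402257 23.3167
S 55 [ 335.61  230.4  3979.  ] [ 335.61  230.41 4147.  ] [0.   0.01]
   R-B along x -30..-13 [np.int64(-116), np.int64(-100), np.int64(-69), np.int64(-37), np.int64(-16), np.int64(0), np.int64(11), np.int64(21), np.int64(19), np.int64(15), np.int64(19), np.int64(17), np.int64(16), np.int64(23), np.int64(20), np.int64(19), np.int64(24), np.int64(21)]
S 0 [ 354.69  241.97 4563.  ] [ 354.69  241.98 4732.  ] [0.   0.01]
   R-B along x -30..-13 [np.int64(-118), np.int64(-104), np.int64(-82), np.int64(-61), np.int64(-34), np.int64(-19), np.int64(-4), np.int64(0), np.int64(3), np.int64(12), np.int64(7), np.int64(8), np.int64(16), np.int64(12), np.int64(13), np.int64(16), np.int64(15), np.int64(13)]
S -55 [ 375.16  254.33 4852.  ] [ 375.16  254.33 5027.  ] [-0.    0.01]
   R-B along x -30..-13 [np.int64(-122), np.int64(-108), np.int64(-81), np.int64(-48), np.int64(-17), np.int64(10), np.int64(16), np.int64(24), np.int64(23), np.int64(21), np.int
[... 482 characters left out ...]
6 2946.  ] [ 383.34  215.27 2871.  ] [-0.01  0.01]
   R-B along x -30..-13 [np.int64(-100), np.int64(-133), np.int64(-137), np.int64(-140), np.int64(-113), np.int64(-68), np.int64(-24), np.int64(4), np.int64(33), np.int64(41), np.int64(36), np.int64(32), np.int64(28), np.int64(23), np.int64(23), np.int64(25), np.int64(27), np.int64(27)]
T -55 [ 410.19  209.92 2730.  ] [ 410.13  209.96 2653.  ] [-0.06  0.04]
   R-B along x -30..-13 [np.int64(-108), np.int64(-110), np.int64(-117), np.int64(-127), np.int64(-135), np.int64(-92), np.int64(-47), np.int64(-12), np.int64(15), np.int64(38), np.int64(34), np.int64(32), np.int64(29), np.int64(28), np.int64(27), np.int64(27), np.int64(27), np.int64(27)]
```

The middle tab is back at its starting pixel to within 0.01 px, so the latch is closed. The tile's end now matches its neighbours, and the robot is clear of everything. Handing in.

```bash
python3 -c "
from workcell import bot
print(bot.job_done())"
```

```text
the job is handed in; nothing more can be done
None
```

The white tile is fully home in the marked (middle) bay, its latch is closed, both stowed tiles sit as they were, and the job was handed in at about 23 s; the hand-in returned no verdict.

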